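# Tip the battery charger into its bay and start it

### The job

The silver battery charger stands on end on the black rubber mat: push it over with the fingertips, high on its panel face, so that it falls flat with the red start button facing up and lies wholly inside the yellow taped rectangle. Then press the start button fully in with a fingertip and let it come out again. Do not grasp or lift the charger or shove it along while it stands, and leave the other things on the shelf where they stand.

Things in the scene. Friction and masses are not known exactly. Their poses are not given: they have to be found in the camera images.
- bay (a point): Centre of the yellow taped rectangle, on top of the fixed black rubber mat (320 x 196 mm, 4 mm thick). Inside the tape the rectangle is 210 mm along this point's x axis and 146 mm along its y axis; the tape is 8 mm wide. Its x axis points (level) away from the standing charger, the way it is to fall; z is up.
- charger_mid (a point): Centre of the charger, a silver box with black ends and panel: 160 mm along its own z, 100 mm along y, 60 mm along x, about 0.7 kg. It starts standing on end on the mat, z up, centre 80 mm above the mat and about 110 mm behind the bay's centre, x roughly along the bay's x. Its -x face bears the panel and start button and must end facing up.
- start_button_top (a point): Middle of the outer face of the round red start button (26 mm across) in a small grey housing on the charger's -x (panel) face, 35 mm from the charger's middle towards the end it stands on (own -z), in the middle of its width. It moves 5 mm inward, square to the panel, against a spring of about 4 N.
- start_button (a joint): Travel of the start button in m: 0 out, 0.005 fully in. It springs back.
- foot_edge (a point): Middle of the charger's lower +x edge (charger_mid plus 30 mm along its x, minus 80 mm along its z). The charger tips over this edge, which stays down on the mat; past about 21 deg it falls by itself, and its middle lands about 110 mm ahead (+x) of where it stood.
- corner_a (a point): Corner of the charger's +x (landing) face: own y -50 mm, standing end.
- corner_b (a point): Corner of the charger's +x (landing) face: own y +50 mm, standing end.
- corner_c (a point): Corner of the charger's +x (landing) face: own y -50 mm, upper end.
- corner_d (a point): Corner of the charger's +x (landing) face: own y +50 mm, upper end.
- jar: Bystander: amber glass jar with a dark screw lid, 70 mm across, 100 mm high, standing beside the mat. Origin at the centre of its underside.
- torch: Bystander: yellow plastic torch standing on its lens beside the mat, 60 mm across at the foot, 140 mm high. Origin at the centre of its underside.
- grease_tin: Bystander: green tin, 66 mm across, 75 mm high, standing beside the mat. Origin at the centre of its underside.
- spreader: Bystander: stainless battery terminal spreader like a pair of pliers, about 205 mm long, 18 mm high, lying on the shelf at the left. Origin under its pivot, on the shelf; jaws along its +x.
- fuse_carton: Bystander: brown carton 60 x 90 x 110 mm (x, y, z) standing at the right. Origin at the centre of its underside.
- charger: The charger itself; origin at the centre of the end it stands on (charger_mid less 80 mm along its z), same axes as charger_mid.
Not all that is in view belongs to the job. Leave any green or pink look-alike of the charger alone.

How it is judged (in metres and radians):
On the way, in this order (a step that is already met when the one before it is completed fails the run):
1. the charger lies flat, button up, wholly inside the taped rectangle (angle between charger_mid's own x axis and vertical above 3.04 rad and z of charger_mid in the frame of bay below 0.036 m and x of corner_a in the frame of bay between -0.111 and 0.111 m and y of corner_a in the frame of bay between -0.079 and 0.079 m and x of corner_b in the frame of bay between -0.111 and 0.111 m and y of corner_b in the frame of bay between -0.079 and 0.079 m and x of corner_c in the frame of bay between -0.111 and 0.111 m and y of corner_c in the frame of bay between -0.079 and 0.079 m and x of corner_d in the frame of bay between -0.111 and 0.111 m and y of corner_d in the frame of bay between -0.079 and 0.079 m and linear speed of charger below 0.03 m/s), for 0.2 s.
2. the start button is pressed in (angle between charger_mid's own x axis and vertical above 3.04 rad and z of charger_mid in the frame of bay below 0.036 m and x of corner_a in the frame of bay between -0.111 and 0.111 m and y of corner_a in the frame of bay between -0.079 and 0.079 m and x of corner_b in the frame of bay between -0.111 and 0.111 m and y of corner_b in the frame of bay between -0.079 and 0.079 m and x of corner_c in the frame of bay between -0.111 and 0.111 m and y of corner_c in the frame of bay between -0.079 and 0.079 m and x of corner_d in the frame of bay between -0.111 and 0.111 m and y of corner_d in the frame of bay between -0.079 and 0.079 m and value of joint start_button above 0.004 m), for 0.05 s.
At the end, for the whole second after the job is handed in: The charger lies flat (within about 6 deg) with its panel and button up, all four lower corners no farther out than the outer edge of the tape less 2 mm, at rest, and the start button has been pressed at least 4 mm in after that and is out again. The bystanders are within 15 mm of where they stood (angle between charger_mid's own x axis and vertical above 3.04 rad and z of charger_mid in the frame of bay below 0.036 m and x of corner_a in the frame of bay between -0.111 and 0.111 m and y of corner_a in the frame of bay between -0.079 and 0.079 m and x of corner_b in the frame of bay between -0.111 and 0.111 m and y of corner_b in the frame of bay between -0.079 and 0.079 m and x of corner_c in the frame of bay between -0.111 and 0.111 m and y of corner_c in the frame of bay between -0.079 and 0.079 m and x of corner_d in the frame of bay between -0.111 and 0.111 m and y of corner_d in the frame of bay between -0.079 and 0.079 m and value of joint start_button below 0.0015 m and linear speed of charger below 0.02 m/s and distance of each of jar, torch, grease_tin, spreader, fuse_carton from where it was at the start of the episode below 0.015 m); the robot touches nothing.
It fails at once if the charger is shoved more than 40 mm along the mat while standing, instead of being tipped (angle between charger_mid's own z axis and vertical below 0.2 rad and distance of foot_edge from where it was at the start of the episode above 0.04 m).
It fails at once if the charger is lifted or carried (height (world z) of foot_edge above 0.034 m or height (world z) of charger_mid above 0.106 m).
It fails at once if a bystander (jar, torch, tin, spreader, carton) is moved more than 15 mm or knocked over (distance of any of jar, torch, grease_tin, spreader, fuse_carton from where it was at the start of the episode above 0.015 m or angle between any of jar, torch, grease_tin, spreader, fuse_carton's own z axis and vertical above 0.25 rad).
It also fails if it takes over 35 s, if anything falls off the work surface, if the arm or the gripper's body presses on something with over 40 N, if the wrist force passes 120 N, or if a joint passes its speed limit or range.

### The arm

A 7-joint arm with a two-finger parallel gripper is mounted at the origin on the work surface. World frame = base frame: x ahead of the robot, y to its left, z up, the work surface at z = 0. Lengths are in mm, angles in rad, forces in N, time in s.
With the tool pointing down it reaches from about 400 to 850 mm from the base axis. Payload 4.4 kg.
Tool frame: the origin (TCP) lies between the finger pads; the fingertips stand 17 mm ahead of it and the grasp point (between the pads) lies 2 mm behind it; z points along the fingers, y is the direction in which the jaws open and shut (so a half turn about z gives the same grasp; the last joint's range is limited). The gripper opens to 94 mm and grips with 3 to 60 N. Pads are 16 mm wide; open, the fingers measure 119 mm over their backs; the gripper's body (75 mm by 177 mm) begins 78 mm behind the grasp point.
Start: joints at [1.249, 0.628, 0.038, 1.517, -0.027, 0.996, -0.02], TCP at [164.49, -628.857, 222.478] pointing down, gripper open.
Joint ranges: [-3.06, 3.06], [-0.37, 2.12], [-1.25, 1.32], [0.18, 2.47], [-1.1, 4.24], [0.23, 1.98], [-2.94, 2.94]. Speed limits (rad/s): [2.57, 2.57, 3.14, 3.14, 3.14, 3.14, 3.14].

### API

Orientations are given as a rotation vector (axis times angle).
In Python, from bench import status, camera, job gives the robot as it stands.
- The arm moves only by the tool servo_tool, never from a script. Its argument "increments" is one flat list of numbers, 7 for each row, row after row: the shift along the tool's x, y, z in mm, then the turn, a rotation vector about the tool's x, y, z in rad, then the opening, from -1 (shut) to 1 (fully open). A call has exactly 8 rows; each row shifts and turns the pose as measured when the row begins, along the tool's axes as they then stand; what a row does not reach is not made up. A row lasts 1/12 s, in which the tool goes at most 41.7 mm and 7.16 degrees, less where a joint would pass 70% of its speed; a pose out of reach is approached as far as the arm can. A call with a gripper value outside its range is refused whole. The fingers move at their own pace and stop on an object; the grip force is fixed at half the most. Time passes only in rows, so rows that do not move let the fingers close, or fill a call up. It gives the time, the measured TCP pose, the force and the opening at its end, in the units of the state.
- status.sense(): the state, without advancing time (a new reading comes with each control period).
- camera(name): name is "scene" or "top" or "wrist"; returns a dict with "image" (480x640x3 uint8, red, green, blue), "fx", "fy", "cx", "cy" (pixels), "k1" (the pictures are not rectified: a ray, as slopes to the right and down, at radius r is drawn at 1 + k1 r^2 times it, then the intrinsics apply), "origin" and "rotation" of the camera in the world. Camera axes: x right, y up, looking along -z (the intrinsics and any distortion apply to the point x, -y, -z); pixel columns grow to the right and rows downward; lengths in mm; the calibration is good to about 2 mm. A picture is of the moment at which its call begins. There is no depth.
- job.close_job(): hands the job in, once; it reports no verdict.
The state is a dict: "time": time; "joints": joint angles; "qd": joint speeds; "joint_efforts": joint torques, N m; "eef_pos": TCP position; "eef_rot": TCP orientation; "ft_force": force on the tool from outside, world axes, zero at the start; "wrist_torque": the same for the moment, N m; "grip_width": finger opening in mm.
Only numpy, scipy, OpenCV 4.12 (cv2) and the standard library are available. Lean on these libraries where they do the work, as an engineer would, in place of code of your own. Each camera call takes 0.05 s, during which the arm holds its last target.

## Working session

There is one attempt and no reset: what is moved stays moved. The work goes in short steps, Python scripts to look and compute and a tool call to move; the robot and the scene stay as the last step left them, time stands still between calls to the robot, and variables do not carry over. Pictures are saved under pics/ and viewed, and the job is handed in when it is done.

Besides the shell and the picture viewer there is one more tool, called after "Emit:" as name(argument=value, ...), one argument or row to a line, values as JSON. servo_tool: Moves the arm, as the interface text tells. Its arguments: {"type":"object","properties":{"increments":{"type":"array","items":{"type":"number"}}},"required":["increments"]}

```bash
ls; mkdir -p pics
python3 - <<'E'
from bench import status,camera
import cv2,numpy as np
print(status.sense())
for n in ["scene","top","wrist"]:
    c=camera(n); cv2.imwrite(f"pics/{n}0.png",c["image"][:,:,::-1])
    print(n,{k:(np.round(v,4).tolist()) for k,v in c.items() if k!="image"})
E
```

```text
pics
{'time': 0.0, 'joints': array([ 1.24920938,  0.62930316,  0.03843387,  1.51836822, -0.02696776,
        0.99630193, -0.01996775]), 'qd': array([-0.0015076 , -0.0007315 ,  0.00101085,  0.00055937, -0.0012762 ,
       -0.0003422 ,  0.0004724 ]), 'joint_efforts': array([ 4.83540555e-05, -5.49728107e+01,  1.14352327e+00, -1.86630750e+01,
       -5.21604123e-02,  2.36076739e-02,  1.50312080e-04]), 'eef_pos': array([ 164.3161466 , -628.22801706,  221.58173699]), 'eef_rot': array([-3.11409682e+00, -4.00547605e-01,  4.42472477e-04]), 'ft_force': array([-0.33803317,  0.44276473, -0.0559771 ]), 'wrist_torque': array([-0.02196199,  0.03453971, -0.08112708]), 'grip_width': 93.80833600827438}
scene {'fx': 534.4877, 'fy': 534.4877, 'cx': 322.023, 'cy': 236.6935, 'k1': -0.0639, 'origin': [1103.1084, 352.6329, 1248.3168], 'rotation': [0.3146, 0.5771, 2.0788]}
top {'fx': 619.3646, 'fy': 619.3646, 'cx': 326.1094, 'cy': 241.6518, 'k1': -0.1489, 'origin': [377.1659, -5.2919, 1715.7399], 'rotation': [0.0932, -0.0945, -1.5812]}
wrist {'fx': 410.1826, 'fy': 410.1826, 'cx': 320.18, 'cy': 239.3948, 'k1': -0.0305, 'origin': [238.9193, -608.0382, 383.1037], 'rotation': [-0.2277, 0.1783, -1.306]}
```

View pics/scene0.png

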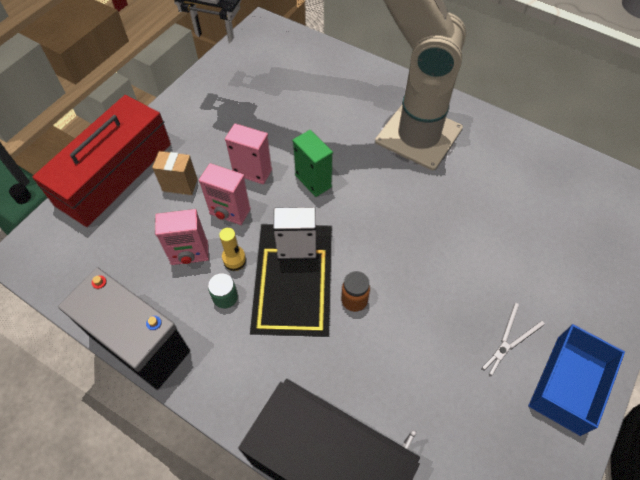

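View pics/top0.png

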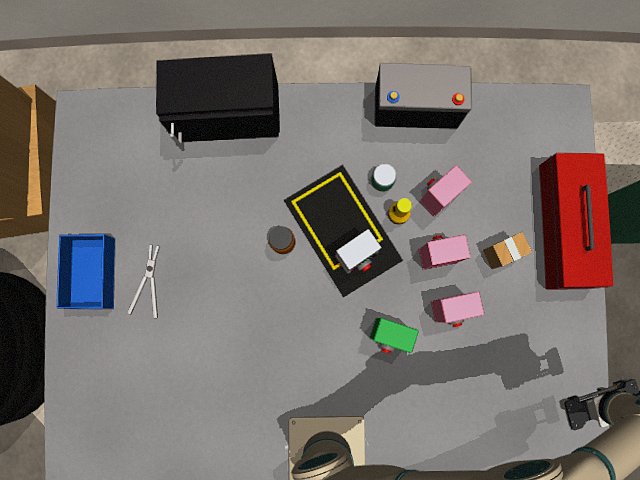

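View pics/wrist0.png

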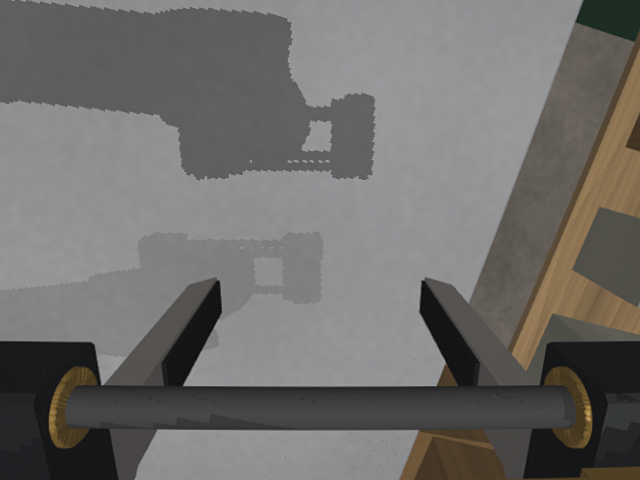

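The candidates in the top view are silver (358,250), pink (445,188), (445,250) and (458,307), and green (395,335). I choose the silver one on the black mat and will check it in a close crop.

```bash
cat > h.py <<'E'
import numpy as np,cv2
from scipy.spatial.transform import Rotation as R
from bench import status,camera
def ray(c,uv):
    uv=np.atleast_2d(uv).astype(float)
    K=np.array([[c["fx"],0,c["cx"]],[0,c["fy"],c["cy"]],[0,0,1]])
    p=cv2.undistortPoints(uv[:,None],K,np.array([c["k1"],0,0,0.]))[:,0]
    d=np.c_[p[:,0],-p[:,1],-np.ones(len(p))]
    return R.from_rotvec(c["rotation"]).apply(d)
def onplane(c,uv,z):
    d=ray(c,uv);o=np.array(c["origin"])
    return o+d*((z-o[2])/d[:,2])[:,None]
def proj(c,P):
    q=R.from_rotvec(c["rotation"]).inv().apply(np.atleast_2d(P)-np.array(c["origin"]))
    x=q[:,0]/-q[:,2];y=-q[:,1]/-q[:,2];f=1+c["k1"]*(x*x+y*y)
    return np.c_[c["fx"]*x*f+c["cx"],c["fy"]*y*f+c["cy"]]
E
python3 - <<'E'
from h import *
for n,(a,b,c_,d) in {"top":(150,310,270,410),"scene":(190,350,235,350)}.items():
    c=camera(n);im=c["image"];cr=im[a:b,c_:d,::-1]
    cv2.imwrite(f"pics/{n}_crop.png",cv2.resize(cr,None,fx=3.6,fy=3.6,interpolation=cv2.INTER_CUBIC)) 
    h=cv2.cvtColor(im,cv2.COLOR_RGB2HSV)
    y=cv2.inRange(h,(22,120,90),(35,255,255))
    roi=np.zeros_like(y);roi[a:b,c_:d]=255;y&=roi
    n_,lab,st,ce=cv2.connectedComponentsWithStats(y)
    for i in range(1,n_):
        if st[i,4]>60: print(n,"yellow",st[i])
    w=cv2.inRange(h,(0,0,190),(180,45,255))&roi
    n_,lab,st,ce=cv2.connectedComponentsWithStats(w)
    for i in range(1,n_):
        if st[i,4]>150:
            m=(lab==i).astype(np.uint8); ct=max(cv2.findContours(m,0,2)[0],key=cv2.contourArea)
            box=cv2.boxPoints(cv2.minAreaRect(ct)); print(n,"white",st[i],box.round(1).tolist(),onplane(c,box,164).round(1).tolist())
E
```

```text
top yellow [291 172  92  98 802]
top yellow [389 198  21  25 354]
top white [374 164  22  21 360] [[374.0, 164.0], [395.0, 164.0], [395.0, 184.0], [374.0, 184.0]] [[762.7, -133.3, 164.0], [762.2, -187.5, 164.0], [709.6, -185.9, 164.0], [710.2, -132.0, 164.0]]
top white [337 230  44  39 866] [[336.3999938964844, 250.3000030517578], [368.1000061035156, 228.60000610351562], [380.8999938964844, 247.3000030517578], [349.20001220703125, 269.0]] [[540.9, -33.4, 164.0], [595.1, -114.4, 164.0], [547.1, -145.8, 164.0], [493.4, -64.8, 164.0]]
scene yellow [ 256  248   70   83 1002]
scene white [274 208  41  20 815] [[274.0, 208.0], [314.0, 208.0], [314.0, 227.0], [274.0, 227.0]] [[549.2, -143.0, 164.0], [496.5, -60.5, 164.0], [542.4, -30.6, 164.0], [594.1, -111.2, 164.0]]
```

View pics/top_crop.png

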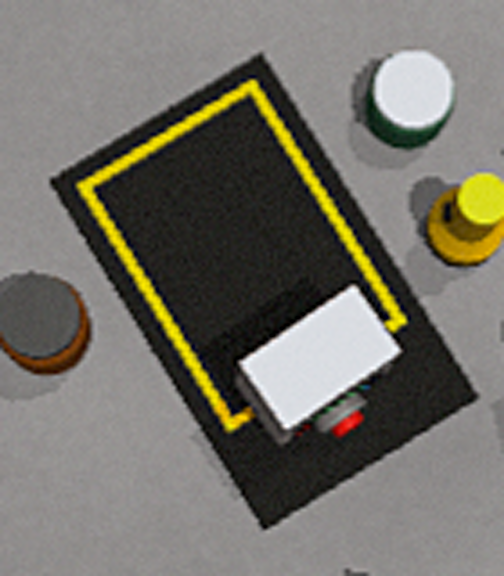

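View pics/scene_crop.png

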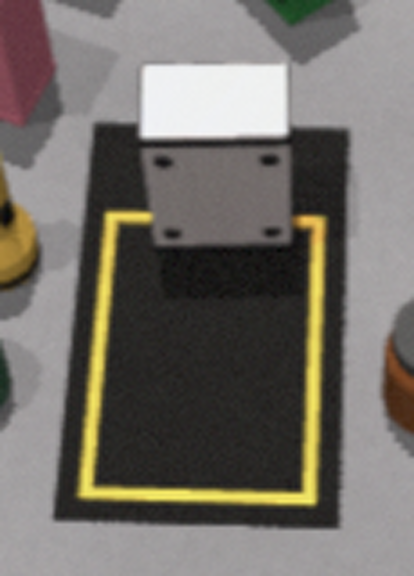

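Run:
```python
from h import *
for n,(a,b,c_,d) in {"top":(150,310,270,410),"scene":(190,350,235,350)}.items():
    c=camera(n);im=c["image"]
    h=cv2.cvtColor(im,cv2.COLOR_RGB2HSV)
    y=cv2.inRange(h,(20,110,80),(36,255,255))
    roi=np.zeros_like(y);roi[a:b,c_:d]=255;y&=roi
    n_,lab,st,ce=cv2.connectedComponentsWithStats(y)
    i=1+np.argmax(st[1:,4]); v,u=np.where(lab==i)
    P=onplane(c,np.c_[u,v],4)[:,:2].astype(np.float32)
    r=cv2.minAreaRect(P); print(n,"tape outer",r,cv2.boxPoints(r).round(1).tolist())
    m=(h[:,:,2]<60).astype(np.uint8)*255&roi
    n_,lab,st,ce=cv2.connectedComponentsWithStats(m)
    i=1+np.argmax(st[1:,4]);v,u=np.where(lab==i);P=onplane(c,np.c_[u,v],4)[:,:2].astype(np.float32)
    print(n,"mat",cv2.minAreaRect(P))
    # red button
    red=cv2.inRange(h,(0,150,90),(8,255,255))&roi
    if n=="top":
        v,u=np.where(red>0); print("red px",u.mean(),v.mean(),len(u),onplane(c,[[u.mean(),v.mean()]],49))
```

```text
top tape outer ((643.153076171875, -38.04331970214844), (227.599609375, 166.11648559570312), 30.836200714111328) [[502.8999938964844, -25.100000381469727], [588.0, -167.6999969482422], [783.4000244140625, -51.0], [698.2999877929688, 91.5999984741211]]
top mat ((614.9376220703125, -53.99046325683594), (318.8302307128906, 194.9670867919922), 30.814786911010742)
red px 366.3666666666667 267.1666666666667 30 [[ 506.26301497 -115.69255192   49.        ]]
scene tape outer ((643.5484619140625, -35.38044738769531), (230.63656616210938, 166.971923828125), 30.923446655273438) [[501.70001220703125, -23.0], [587.5, -166.3000030517578], [785.4000244140625, -47.70000076293945], [699.5999755859375, 95.5]]
scene mat ((644.5294189453125, -34.476104736328125), (202.82264709472656, 139.64974975585938), 30.83014488220215)
```

Run:
```python
from h import *
c=camera("top")
for nm,uv in {"green":[(380,318),(418,330),(411,352),(373,340)],"pink1":[(435,297),(480,291),(483,315),(440,322)],"pink2":[(424,240),(466,236),(469,262),(428,266)]}.items():
    print(nm,onplane(c,uv,164).round(0)[:,:2].tolist())
def show(T):
    s=status.sense(); A=R.from_rotvec(s["eef_rot"])
    print(s["time"],s["eef_pos"],A.as_matrix().round(3).tolist())
    print("tool shift",A.inv().apply(np.array(T)-s["eef_pos"]))
show([465,-140,300])
```

```text
green [[370.0, -140.0], [338.0, -234.0], [284.0, -216.0], [315.0, -121.0]]
pink1 [[420.0, -279.0], [433.0, -395.0], [372.0, -400.0], [357.0, -290.0]]
pink2 [[564.0, -256.0], [573.0, -364.0], [507.0, -369.0], [498.0, -264.0]]
0.4 [ 164.4803849  -628.73671293  222.32713522] [[0.967, 0.253, -0.0], [0.253, -0.967, 0.0], [0.0, -0.0, -1.0]]
tool shift [ 414.39764572 -396.82953682  -77.52159364]
```

Emit:
servo_tool(
  increments=[5, -5, -25, 0, 0, 0, 0, 15, -15, -25, 0, 0, 0, 0, 26, -25, -25, 0, 0, 0, 0, 26, -25, -5, 0, 0, 0, 0, 26, -25, 0, 0, 0, 0, 0, 26, -25, 0, 0, 0, 0, 0, 26, -25, 0, 0, 0, 0, 0, 26, -25, 0, 0, 0, 0, 0],
)

```text
time: 1.07
eef_pos: [289.9, -420.1, 304.3]
eef_rot: [3.115, 0.373, -0.004]
ft_force: [0.1, -0.2, -0.7]
grip_width: 47.7
```

Emit:
servo_tool(
  increments=[29, -28, 0, 0, 0, 0, 0, 29, -28, 0, 0, 0, 0, 0, 29, -28, 0, 0, 0, 0, 0, 29, -28, 0, 0, 0, 0, 0, 29, -28, 0, 0, 0, 0, 0, 29, -28, 0, 0, 0, 0, 0, 29, -28, 0, 0, 0, 0, 0, 15, -15, 0, 0, 0, 0, 0],
)

```text
time: 1.73
eef_pos: [457.8, -149.8, 305.4]
eef_rot: [3.111, 0.375, 0.006]
ft_force: [-0.9, 0.0, 0.1]
grip_width: 46.7
```

Emit:
servo_tool(
  increments=[0, 0, 0, 0, 0, -0.08, 0, 0, 0, 0, 0, 0, -0.08, 0, 0, 0, 0, 0, 0, -0.08, 0, 0, 0, 0, 0, 0, -0.08, 0, 0, 0, 0, 0, 0, 0, 0, 0, 0, 0, 0, 0, 0, 0, 0, 0, 0, 0, 0, 0, 0, 0, 0, 0, 0, 0, 0, 0],
)

```text
time: 2.4
eef_pos: [462.1, -140.3, 306.5]
eef_rot: [3.001, 0.905, 0.011]
ft_force: [-0.1, -0.1, -0.7]
grip_width: 46.9
```

```bash
cat >> h.py <<'E'
def show(T,yaw):
    s=status.sense(); A=R.from_rotvec(s["eef_rot"]);M=A.as_matrix()
    print("t",round(s["time"],2),"p",s["eef_pos"].round(1),"F",s["ft_force"].round(1),"grip",s["grip_width"].round(1),"yaw",np.degrees(np.arctan2(M[1,0],M[0,0])).round(2),"z",M[:,2].round(3))
    W=R.from_euler('z',yaw,degrees=True)*R.from_rotvec([np.pi,0,0])
    print("shift",A.inv().apply(np.array(T)-s["eef_pos"]).round(1),"turn",(A.inv()*W).as_rotvec().round(3))
E
python3 - <<'E'
from h import *
show([465,-140,152],33.2)
c=camera("wrist");cv2.imwrite("pics/w1.png",c["image"][:,:,::-1])
E
```

```text
Traceback (most recent call last):
  File "h.py", line 19, in show
    print("t",round(s["time"],2),"p",s["eef_pos"].round(1),"F",s["ft_force"].round(1),"grip",s["grip_width"].round(1),"yaw",np.degrees(np.arctan2(M[1,0],M[0,0])).round(2),"z",M[:,2].round(3))
                                                                                             ^^^^^^^^^^^^^^^^^^^^^
AttributeError: 'float' object has no attribute 'round'
```

```bash
sed -i 's/s\["grip_width"\].round(1)/s["grip_width"]/' h.py
python3 - <<'E'
from h import *
show([469,-137,152],33.2)
c=camera("wrist");cv2.imwrite("pics/w1.png",c["image"][:,:,::-1])
E
```

```text
t 2.4 p [ 462.1 -140.3  306.5] F [-0.1 -0.1 -0.7] grip 46.88093953592678 yaw 33.55 z [ 0.009 -0.005 -1.   ]
shift [  6.8  -0.3 154.5] turn [ 0.009 -0.005  0.006]
```

View pics/w1.png

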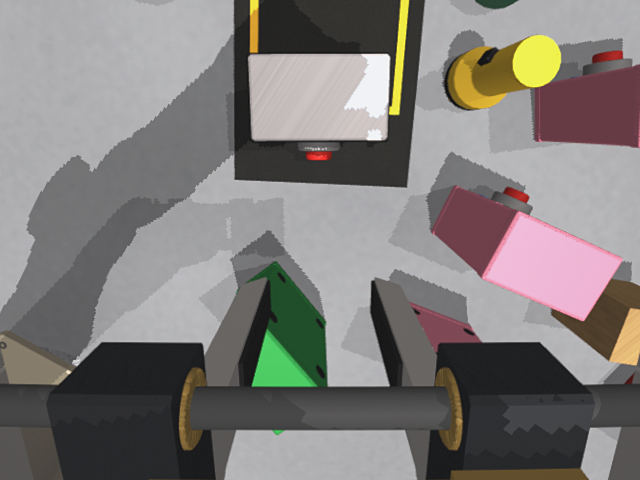

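The wrist view shows the silver charger's top at (320,97), square to and centred between the fingers, with its red button at (318,155) facing us. The green and pink look-alikes are clear of the descent point.

Emit:
servo_tool(
  increments=[1, 0, 22, 0.002, 0, 0, 0, 1, 0, 22, 0.002, 0, 0, 0, 1, 0, 22, 0.002, 0, 0, 0, 1, 0, 22, 0, 0, 0, 0, 1, 0, 22, 0, 0, 0, 0, 1, 0, 22, 0, 0, 0, 0, 0, 0, 18, 0, 0, 0, 0, 0, 0, 4, 0, 0, 0, 0],
)

```text
time: 3.12
eef_pos: [472.3, -139.8, 149.6]
eef_rot: [3.005, 0.888, 0.022]
ft_force: [-0.6, -0.0, -0.8]
grip_width: 46.9
```

Run:
```python
from h import *
show([512,-109,152],33.2)
c=camera("wrist");cv2.imwrite("pics/w2.png",c["image"][:,:,::-1])
```

```text
t 3.12 p [ 472.3 -139.8  149.6] F [-0.6 -0.  -0.8] grip 46.917437340733436 yaw 32.95 z [ 0.015 -0.004 -1.   ]
shift [50.  -4.2 -1.9] turn [ 0.011 -0.011 -0.004]
```

View pics/w2.png

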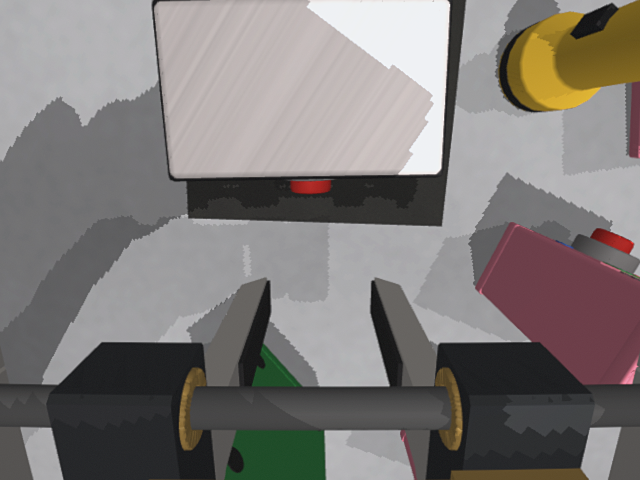

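Emit:
servo_tool(
  increments=[8, -1, 0, 0.003, -0.003, 0, 0, 8, -1, 0, 0.003, -0.003, 0, 0, 8, -1, 0, 0.003, -0.003, 0, 0, 8, -1, 0, 0.002, -0.002, 0, 0, 5, 0, 0, 0, 0, 0, 0, 3, 0, 0, 0, 0, 0, 0, 3, 0, 0, 0, 0, 0, 0, 3, 0, 0, 0, 0, 0, 0],
)

```text
time: 3.83
eef_pos: [515.6, -109.2, 155.5]
eef_rot: [3.009, 0.889, 0.007]
ft_force: [-2.8, -1.9, 2.0]
grip_width: 47.2
```

Emit:
servo_tool(
  increments=[5, 0, 0.5, 0, 0, 0, 0, 5, 0, 0.5, 0, 0, 0, 0, 5, 0, 0.5, 0, 0, 0, 0, 5, 0, 0.5, 0, 0, 0, 0, 5, 0, 0.5, 0, 0, 0, 0, 5, 0, 0.5, 0, 0, 0, 0, 0, 0, 0, 0, 0, 0, 0, 0, 0, 0, 0, 0, 0, 0],
)

```text
time: 4.5
eef_pos: [543.1, -91.4, 152.0]
eef_rot: [3.009, 0.887, 0.005]
ft_force: [-0.4, -0.4, 0.4]
grip_width: 47.4
```

Run:
```python
from h import *
show([512,-109,152],33.2)
c=camera("wrist");cv2.imwrite("pics/w3.png",c["image"][:,:,::-1])
c=camera("scene");cv2.imwrite("pics/s3.png",cv2.resize(c["image"][180:350,200:400,::-1],None,fx=3,fy=3))
```

```text
t 4.5 p [543.1 -91.4 152. ] F [-0.4 -0.4  0.4] grip 47.428135021610636 yaw 32.86 z [ 0.004 -0.003 -1.   ]
shift [-35.6  -2.1  -0. ] turn [ 0.005 -0.002 -0.006]
```

View pics/w3.png

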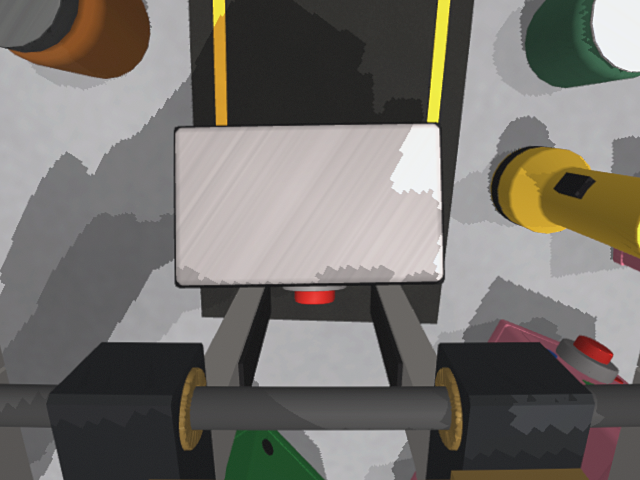

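View pics/s3.png

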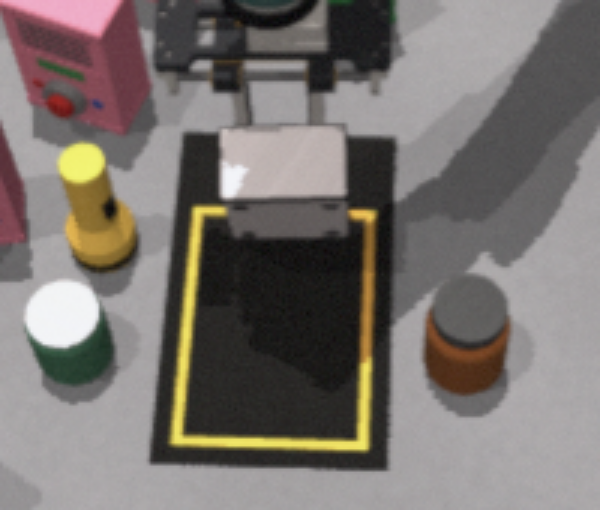

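The charger is tipping, by about 12°, and its foot (the lower edge at (290,237) in the scene crop) is staying in place. I'll keep pushing.

Emit:
servo_tool(
  increments=[6, 0, 0, 0, 0, 0, 0, 6, 0, 0, 0, 0, 0, 0, 6, 0, 0, 0, 0, 0, 0, 6, 0, 0, 0, 0, 0, 0, 6, 0, 0, 0, 0, 0, 0, 3, 0, 0, 0, 0, 0, 0, 0, 0, 0, 0, 0, 0, 0, 0, 0, 0, 0, 0, 0, 0],
)

```text
time: 5.27
eef_pos: [575.1, -70.5, 152.3]
eef_rot: [3.01, 0.888, 0.01]
ft_force: [-0.6, -0.6, 0.0]
grip_width: 47.0
```

Run:
```python
from h import *
show([512,-109,152],33.2)
c=camera("scene");cv2.imwrite("pics/s4.png",cv2.resize(c["image"][180:350,200:400,::-1],None,fx=3,fy=3))
```

```text
t 5.27 p [575.1 -70.5 152.3] F [-0.6 -0.6  0. ] grip 47.03514677066606 yaw 32.87 z [ 0.007 -0.001 -1.   ]
shift [-73.9  -1.9  -0. ] turn [ 0.005 -0.005 -0.006]
```

View pics/s4.png

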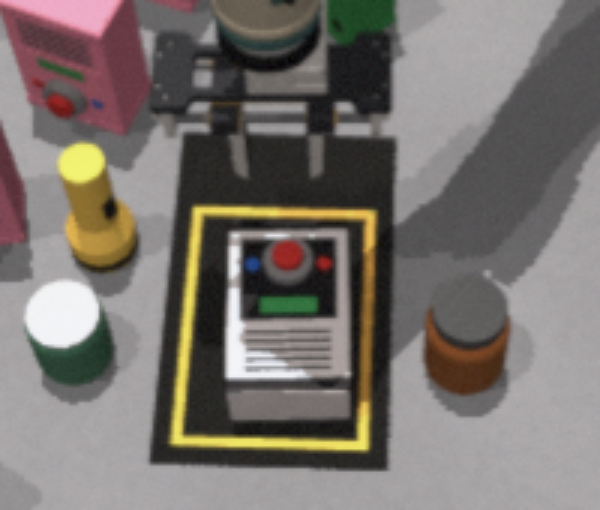

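It fell flat with the button up, inside the tape. Next I'll measure where it lies and where the button is.

Run:
```python
from h import *
a,b={}, {}
rays=[]
for n in ("scene","top","wrist"):
    c=camera(n);im=c["image"];h=cv2.cvtColor(im,cv2.COLOR_RGB2HSV)
    cv2.imwrite(f"pics/{n}5.png",im[:,:,::-1])
    e=proj(c,[[612,-53,75]])[0]
    red=(cv2.inRange(h,(0,150,70),(8,255,255))|cv2.inRange(h,(174,150,70),(180,255,255)))
    n_,lab,st,ce=cv2.connectedComponentsWithStats(red)
    for i in range(1,n_):
        if st[i,4]>25 and np.hypot(*(ce[i]-e))<60: print(n,ce[i],st[i],"exp",e,onplane(c,[ce[i]],80))
    w=((h[:,:,1]<45)&(h[:,:,2]>120)).astype(np.uint8)
    cc=proj(c,[[643,-30,64]])[0];print(n,"centre px",cc)
```

```text
scene [295.38888889 264.77777778] [291 261  10   9  72] exp [291.68917162 261.7768208 ] [[616.11308767 -38.81316918  80.        ]]
scene centre px [292.52413991 277.60685302]
top centre px [333.99108271 216.61080316]
wrist [310.41958495 174.60440986] [ 289  152   44   45 1542] exp [329.93014678 191.59984046] [[614.6631136  -37.85944732  80.        ]]
wrist centre px [325.54179737 123.75197387]
```

View pics/wrist5.png

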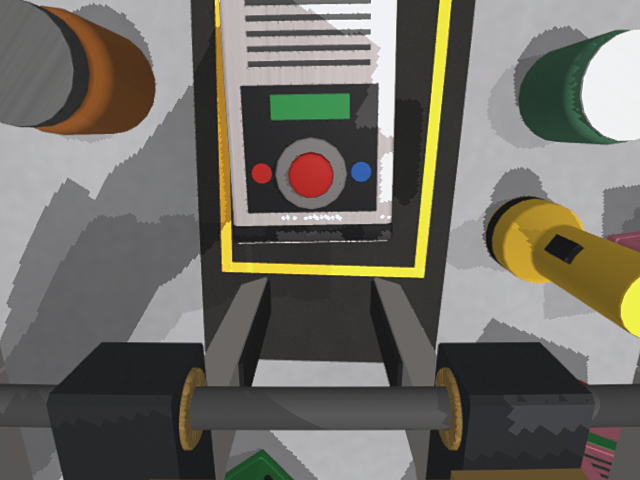

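View pics/top5.png

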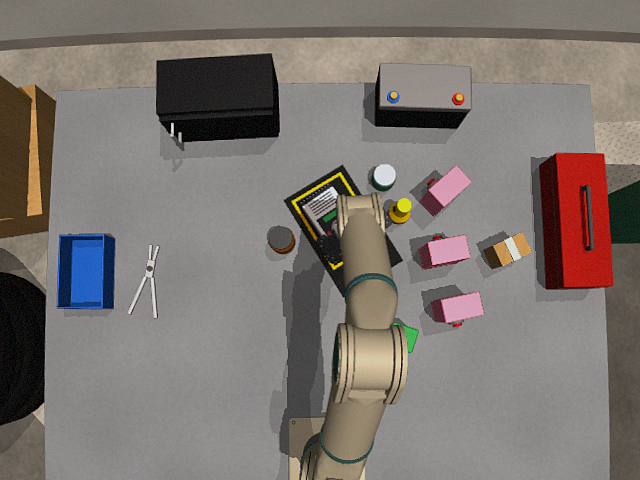

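Run:
```python
from h import *
c=camera("scene");w=camera("wrist")
A=[];B=[]
for cam,uv in((c,[295.4,264.8]),(w,[310.4,174.6])):
    d=ray(cam,[uv])[0];d/=np.linalg.norm(d);M=np.eye(3)-np.outer(d,d);A.append(M);B.append(M@np.array(cam["origin"]))
P=np.linalg.solve(sum(A),sum(B));print(P)
# lower near corners visible in wrist (standing end) at z=4 and tape
for z,uv in ((4,[[237,240],[392,240]]),(64,[[234,224],[396,224],[248,212],[378,212]])):
    Q=onplane(w,uv,z)[:,:2]-[643.3,-36.7];print(z,R.from_euler('z',-30.85,degrees=True).apply(np.c_[Q,[0]*len(Q)]).round(1)[:,:2].tolist())
show([*P[:2],150],32.9)
```

```text
[615.02044191 -38.66011768  78.59756512]
4 [[-86.4, 70.8], [-82.3, -50.7]]
64 [[-59.3, 60.7], [-55.9, -40.7], [-51.4, 51.9], [-48.7, -28.8]]
t 5.57 p [574.6 -71.1 152.5] F [ 0.3  0.  -0.7] grip 47.398826174430994 yaw 32.81 z [ 0.007 -0.002 -1.   ]
shift [51.5 -5.4  2.7] turn [ 0.005 -0.005 -0.002]
```

Emit:
servo_tool(
  increments=[9, -1, 0, 0.002, -0.002, 0, -1, 9, -1, 0, 0.002, -0.002, 0, -1, 9, -1, 0, 0, 0, 0, -1, 9, -1, 0, 0, 0, 0, -1, 9, -1, 0, 0, 0, 0, -1, 6, 0, 0, 0, 0, 0, -1, 0, 0, 0, 0, 0, 0, -1, 0, 0, 0, 0, 0, 0, -1],
)

```text
time: 6.23
eef_pos: [620.2, -34.3, 152.5]
eef_rot: [-3.013, -0.889, -0.004]
ft_force: [0.0, -0.3, -1.1]
grip_width: 1.0
```

Run:
```python
from h import *
show([615,-38.7,96],32.9)
w=camera("wrist");cv2.imwrite("pics/w6.png",w["image"][:,:,::-1])
```

```text
t 6.23 p [620.2 -34.3 152.5] F [ 0.  -0.3 -1.1] grip 0.9771864275759153 yaw 32.89 z [ 0.002  0.001 -1.   ]
shift [-6.9  0.8 56.4] turn [ 0.001 -0.002 -0.   ]
```

View pics/w6.png

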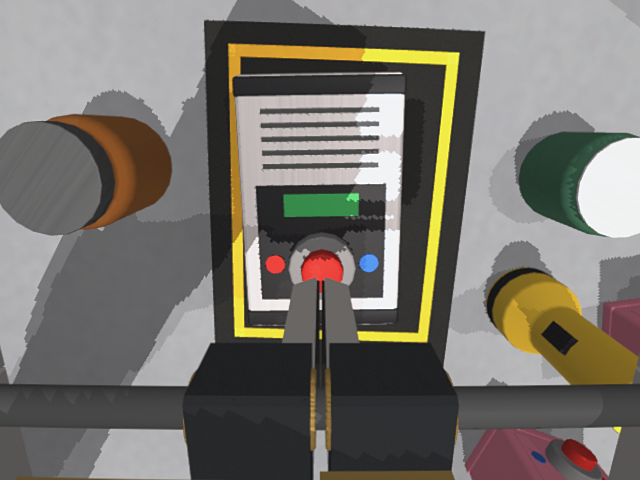

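Run:
```python
from h import *
w=camera("wrist")
Q=onplane(w,[[234,75],[406,72],[246,324],[397,321]],64)[:,:2]-[643.3,-36.7];print(R.from_euler('z',-30.85,degrees=True).apply(np.c_[Q,[0]*4]).round(1)[:,:2].tolist())
```

```text
[[86.1, 68.0], [91.3, -30.3], [-70.3, 62.8], [-64.5, -38.3]]
```

Emit:
servo_tool(
  increments=[-2, 0, 8, 0, 0, 0, -1, -2, 0, 8, 0, 0, 0, -1, -2, 0, 8, 0, 0, 0, -1, -1, 0, 8, 0, 0, 0, -1, 0, 0, 6, 0, 0, 0, -1, 0, 0, 4, 0, 0, 0, -1, 0, 0, 0, 0, 0, 0, -1, 0, 0, 0, 0, 0, 0, -1],
)

```text
time: 7.0
eef_pos: [610.4, -41.7, 104.6]
eef_rot: [-3.015, -0.883, 0.004]
ft_force: [-0.2, -0.1, 0.8]
grip_width: 0.5
```

Run:
```python
from h import *
show([615,-38.7,96],32.9)
```

```text
t 7.0 p [610.4 -41.7 104.6] F [-0.2 -0.1  0.8] grip 0.5107679817948149 yaw 32.67 z [-0.003 -0.001 -1.   ]
shift [ 5.5 -0.   8.6] turn [-0.001  0.003 -0.004]
```

All four corners are inside, at bay x -70..91 and y -38..68. I'll centre over the button and press.

Emit:
servo_tool(
  increments=[3, 0, 0, 0, 0.002, 0, -1, 1.5, 0, 0, 0, 0, 0, -1, 0, 0, 3, 0, 0, 0, -1, 0, 0, 3, 0, 0, 0, -1, 0, 0, 2, 0, 0, 0, -1, 0, 0, 2, 0, 0, 0, -1, 0, 0, 2, 0, 0, 0, -1, 0, 0, 0, 0, 0, 0, -1],
)

```text
time: 7.67
eef_pos: [615.7, -38.8, 98.1]
eef_rot: [3.014, 0.883, 0.003]
ft_force: [-1.5, -0.3, 3.6]
grip_width: 0.5
```

Run:
```python
from h import *
show([615,-38.7,90],32.9)
```

```text
t 7.67 p [615.7 -38.8  98.1] F [-1.5 -0.3  3.6] grip 0.47703519647609355 yaw 32.67 z [ 0.002 -0.001 -1.   ]
shift [-0.6 -0.5  8.1] turn [ 0.002 -0.002 -0.004]
```

Emit:
servo_tool(
  increments=[0, 0, 3, 0, 0, 0, -1, 0, 0, 4, 0, 0, 0, -1, 0, 0, 5, 0, 0, 0, -1, 0, 0, 5, 0, 0, 0, -1, 0, 0, 5, 0, 0, 0, -1, 0, 0, 5, 0, 0, 0, -1, 0, 0, 5, 0, 0, 0, -1, 0, 0, 5, 0, 0, 0, -1],
)

```text
time: 8.33
eef_pos: [616.1, -38.7, 96.5]
eef_rot: [3.008, 0.878, 0.013]
ft_force: [-11.0, 0.6, 36.6]
grip_width: 0.5
```

Run:
```python
from h import *
show([615,-38.7,90],32.9)
c=camera("scene");cv2.imwrite("pics/s7.png",cv2.resize(c["image"][200:340,220:380,::-1],None,fx=4,fy=4))
```

```text
t 8.33 p [616.1 -38.7  96.5] F [-11.    0.6  36.6] grip 0.5123521812822827 yaw 32.54 z [ 0.01  -0.006 -1.   ]
shift [-0.9 -0.6  6.5] turn [ 0.01  -0.006 -0.006]
```

View pics/s7.png

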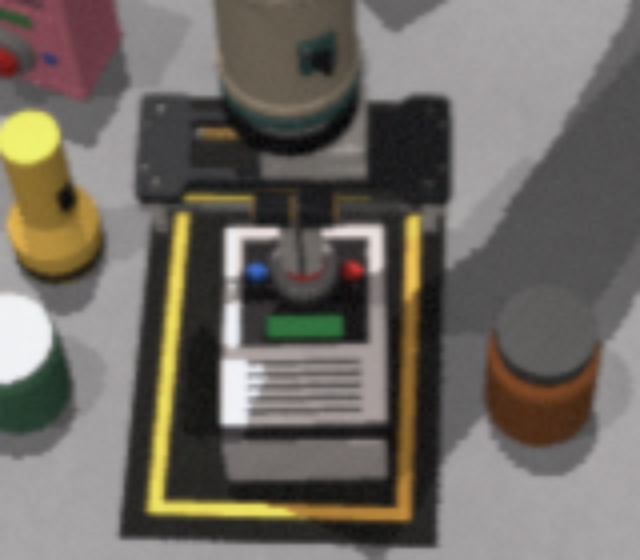

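Emit:
servo_tool(
  increments=[0, 0, 0, 0, 0, 0, -1, 0, 0, 0, 0, 0, 0, -1, 0, 0, 0, 0, 0, 0, -1, 0, 0, 0, 0, 0, 0, -1, 0, 0, 0, 0, 0, 0, -1, 0, 0, 0, 0, 0, 0, -1, 0, 0, 0, 0, 0, 0, -1, 0, 0, 0, 0, 0, 0, -1],
)

```text
time: 9.05
eef_pos: [616.3, -38.7, 99.8]
eef_rot: [3.006, 0.877, 0.017]
ft_force: [-0.1, 0.1, 2.0]
grip_width: 0.2
```

Emit:
servo_tool(
  increments=[0, 0, -1, 0, 0, 0, -1, 0, 0, 0, 0, 0, 0, -1, 0, 0, 0, 0, 0, 0, -1, 0, 0, 0, 0, 0, 0, -1, 0, 0, 0, 0, 0, 0, -1, 0, 0, 0, 0, 0, 0, -1, 0, 0, 0, 0, 0, 0, -1, 0, 0, 0, 0, 0, 0, -1],
)

```text
time: 9.72
eef_pos: [616.3, -38.7, 100.3]
eef_rot: [3.006, 0.878, 0.016]
ft_force: [-1.1, -0.9, 2.1]
grip_width: 0.6
```

Emit:
servo_tool(
  increments=[0, 0, -1, 0, 0, 0, -1, 0, 0, -1, 0, 0, 0, -1, 0, 0, 0, 0, 0, 0, -1, 0, 0, 0, 0, 0, 0, -1, 0, 0, 0, 0, 0, 0, -1, 0, 0, 0, 0, 0, 0, -1, 0, 0, 0, 0, 0, 0, -1, 0, 0, 0, 0, 0, 0, -1],
)

```text
time: 10.38
eef_pos: [616.3, -38.7, 102.1]
eef_rot: [3.006, 0.877, 0.016]
ft_force: [-0.9, 0.8, 0.9]
grip_width: 0.5
```

Emit:
servo_tool(
  increments=[0, 0, -1, 0, 0, 0, -1, 0, 0, -1, 0, 0, 0, -1, 0, 0, 0, 0, 0, 0, -1, 0, 0, 0, 0, 0, 0, -1, 0, 0, 0, 0, 0, 0, -1, 0, 0, 0, 0, 0, 0, -1, 0, 0, 0, 0, 0, 0, -1, 0, 0, 0, 0, 0, 0, -1],
)

```text
time: 11.05
eef_pos: [616.4, -38.4, 103.8]
eef_rot: [3.007, 0.878, 0.016]
ft_force: [-0.3, -0.2, -1.3]
grip_width: 0.3
```

Force against height fits a 5 mm spring stroke: about 0 N near TCP z 102, 3.6 N at 98, and a hard stop at 96.5 with 37 N. So the button was fully in. I'll retract now.

Emit:
servo_tool(
  increments=[0, 0, -8, 0, 0, 0, -1, 0, 0, -15, 0, 0, 0, -1, 0, 0, -20, 0, 0, 0, -1, 0, 0, -20, 0, 0, 0, -1, 0, 0, -20, 0, 0, 0, -1, 0, 0, -15, 0, 0, 0, -1, 0, 0, 0, 0, 0, 0, -1, 0, 0, 0, 0, 0, 0, -1],
)

```text
time: 11.72
eef_pos: [614.4, -37.6, 208.4]
eef_rot: [3.007, 0.878, 0.015]
ft_force: [0.8, -0.5, -0.7]
grip_width: 0.4
```

Emit:
servo_tool(
  increments=[-20, 0, 0, 0, 0, 0, -1, -25, 0, 0, 0, 0, 0, -1, -25, 0, 0, 0, 0, 0, -1, -25, 0, 0, 0, 0, 0, -1, -20, 0, 0, 0, 0, 0, -1, 0, 0, 0, 0, 0, 0, -1, 0, 0, 0, 0, 0, 0, -1, 0, 0, 0, 0, 0, 0, -1],
)

```text
time: 12.38
eef_pos: [510.6, -99.8, 201.2]
eef_rot: [3.011, 0.883, 0.004]
ft_force: [0.1, -0.5, -0.1]
grip_width: 0.6
```

Run:
```python
from h import *
show([615,-38.7,90],32.9)
c=camera("scene");cv2.imwrite("pics/s8.png",c["image"][:,:,::-1])
w=camera("wrist");cv2.imwrite("pics/w8.png",w["image"][:,:,::-1])
rays=[]
A=[];B=[]
for n,cam in(("s",c),("w",w)):
    h=cv2.cvtColor(cam["image"],cv2.COLOR_RGB2HSV);red=cv2.inRange(h,(0,150,70),(8,255,255))
    e=proj(cam,[[615,-38.5,80]])[0]
    n_,lab,st,ce=cv2.connectedComponentsWithStats(red)
    i=min(range(1,n_),key=lambda i:np.hypot(*(ce[i]-e))+(1e3 if st[i,4]<25 else 0));print(n,ce[i],st[i,4])
    d=ray(cam,[ce[i]])[0];d/=np.linalg.norm(d);M=np.eye(3)-np.outer(d,d);A.append(M);B.append(M@np.array(cam["origin"]))
print(np.linalg.solve(sum(A),sum(B)))
```

```text
t 12.38 p [510.6 -99.8 201.2] F [ 0.1 -0.5 -0.1] grip 0.5740130710727802 yaw 32.7 z [ 0.004 -0.003 -1.   ]
shift [120.7   4.5 111.4] turn [ 0.004 -0.002 -0.004]
s [295.35211268 264.74647887] 71
w [327.5027195   58.26961927] 1287
[615.22413612 -38.51874437  79.11999456]
```

View pics/s8.png

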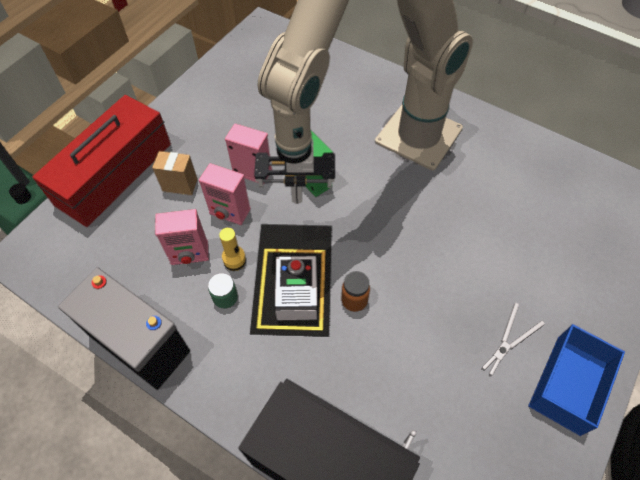

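View pics/w8.png

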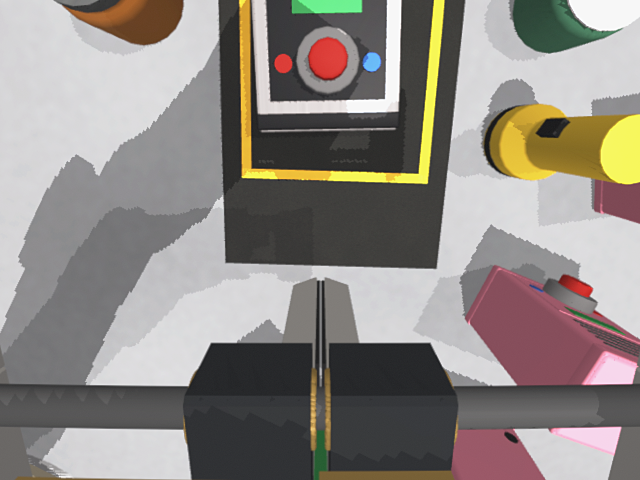

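The scene view shows the charger flat inside the tape, with the red button at (295,265) out at its earlier height and the bystanders at their earlier pixels. The wrist view shows the button at (328,58) and the fingers clear of everything. I'm handing the job in.

```bash
python3 -c "
from bench import job;print(job.close_job())"
```

```text
the job is handed in; nothing more can be done
None
```

The charger was tipped over with two fingertips high on its panel face, and it fell flat with the button up, inside the tape. I then pressed the start button with the closed fingertips and backed off. The job was handed in at about 12.5 s; hand-in gives no verdict.

What the last checks showed:
- **Charger position:** after the fall, before the press, its corners measured about -70 to 91 mm along the bay's x and -38 to 68 mm along its y. The limits are ±111 mm and ±79 mm. After the press I confirmed only by eye that it still lies inside the tape; the button's position did not change.
- **Button press:** the force grew over about 5 mm of travel to a hard stop at about 37 N, which fits fully in. Joint travel can't be read directly, so this rests on force and height.
- **Button release:** the button top measured 79.1 mm high after the press and 78.6 mm before it, so it is out again.
- **Bystanders:** in the scene view they stand at the same pixels as at the start. I did not measure their positions more closely than that.
- **Arm:** clear of everything at the end, with only noise on the force reading.

One check disagreed. My first attempt to read the lower corners from the wrist view gave a width of 121 mm, which is too wide for the 100 mm charger, because I picked the wrong edge. The corner figures above come from a second view of the upper face.

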